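Clear the pile on the workbench

ROBOT

A 6-joint arm with a two-finger parallel gripper is mounted at the origin on a cart in front of the work surface, level with it; the furniture and walls round the work are solid. World frame = base frame: x ahead of the robot, y to its left, z up, the work surface at z = 0. Lengths are in mm, angles in rad, forces in N, time in s.
With the tool pointing down it reaches from about 350 to 975 mm from the base axis. Payload 7.1 kg.
Tool frame: the origin (TCP) lies at the very end of the fingers, on their centre line; the grasp point (between the pads) lies 19 mm behind it; z points along the fingers, y is the line along which they close (so a half turn about z gives the same grasp; the last joint's range is limited). The gripper opens to 88 mm and grips with 3 to 60 N. Pads are 20 mm wide; open, the fingers measure 115 mm over their backs; the gripper's body (75 mm by 178 mm) begins 61 mm behind the grasp point.
Start: joints at [-1.319, 0.423, 1.63, -0, 1.089, -0.019], TCP at [167.207, -602.201, 192.175] pointing down, gripper open.
Joint ranges: [-3, 3], [-0.9, 2.11], [0.09, 2.58], [-1.31, 4.45], [0.11, 2.69], [-2.54, 2.54]. Speed limits (rad/s): [2.39, 2.39, 3.01, 3.14, 3.14, 3.14].

INTERFACE

Orientations are given as a rotation vector (axis times angle).
In Python, from workcell import sensors, imaging, close_job gives the robot as it stands. The module is installed in compiled form; this text tells all that it offers.
- The arm moves only by the tool servo_tool, never from a script. Its argument "steps" is a list of rows, each a list of 3 entries, a list of its own where there are three numbers: the shift along the world's x, y, z in m, then the turn, a rotation vector about the world's x, y, z in degrees, then the opening, from -1 (shut) to 1 (fully open). A call has exactly 8 rows; each row shifts and turns the commanded pose from where the row before left it; what a row does not reach is not made up. A row lasts 1/12 s, in which the tool goes at most 41.7 mm and 7.16 degrees, less where a joint would pass 70% of its speed; a pose out of reach is approached as far as the arm can. A call is refused whole if a number of a shift passes 0.0417 or a number of a turn 7.16, either way. A call with a gripper value outside its range is refused whole. The fingers move at their own pace and stop on an object; the grip force is fixed at half the most. Time passes only in rows, so rows that do not move let the fingers close, or fill a call up. It gives the time, the measured TCP pose, the force, the opening and the grip force at its end, in the units of the state.
- sensors.get_obs(): the state, without advancing time (a new reading comes with each control period).
- imaging.get_image(name): name is "side" or "top" or "wrist"; returns a dict with "color" (384x512x3 uint8, blue, green, red), "range_z" (384x512 float32, mm along the optical axis (not along the pixel's ray), 0 where there is no reading), "vertical_fov" (degrees; the focal length in pixels is half the picture's height over the tangent of half this angle, whatever the lens; pixels are square), "cx", "cy" (the principal point, pixels), "k1" (the pictures are not rectified: a ray, as slopes to the right and down, at radius r is drawn at 1 + k1 r^2 times it, then the intrinsics apply), "rvec" (rotation vector, rad) and "tvec" (3), from world to camera coordinates, as OpenCV has them; the wrist camera has in their place "tool_from_camera" (4x4, takes a point from camera to tool coordinates, whose origin is the TCP and whose axes are the flange's). Camera axes: x right, y down, z forward; pixel columns grow to the right and rows downward; lengths in mm; the calibration is good to about 2 mm. A picture is of the moment at which its call begins: read the wrist's pose just before it.
- close_job(): hands the job in; it is judged then, once.
The state is a dict: "t": time; "qpos": joint angles; "qvel": joint speeds; "joint_torque": joint torques, N m; "ee_pos": TCP position; "orientation": TCP orientation; "ft_force": force on the tool from outside, world axes, zero at the start; "moment": the same for the moment, N m; "width": finger opening in mm; "grasp_force": force on a finger pad.
Only numpy, scipy, OpenCV 4.12 (cv2) and the standard library are available. Lean on these libraries where they do the work, as an engineer would, in place of code of your own. Each camera call takes 0.05 s, during which the arm holds its last target. There are 200 camera calls.

TASK

Take the pile on the bench apart from the top down, one piece at a time, and put each piece away before taking the next: the brass disc in the middle of the red-lined tray, the small wooden block in the middle of the blue-lined tray, the long wooden offcut in the middle of the white-lined tray lying along the tray, and last the cork sanding block flat on the free part of the green tool mat, wholly on the mat and square to it. The block plane and the tape measure on the mat stay where they are, and the sanding block must not touch them.

Things in the scene. Friction and masses are not known exactly. Their poses are not given: they have to be found in the camera images.
- brass_disc: pale yellow brass disc with a small mark in its centre, 38 mm across, 10 mm thick, lying flat on top of the pile. Origin: centre of its underside; z up. Beyond the trays stands a green bench vice, 150 mm high; the bar of its screw (up to 125 mm high) comes nearest the robot, at x = 0.56 m between y = -0.12 and 0 m: keep the gripper's body clear of it.
- wood_block: small wooden block, 40 x 60 x 40 mm (x, y, z), second from the top. Origin: centre of its underside; z up, y along its 60 mm side.
- batten: long wooden offcut, 45 x 110 x 22 mm (x, y, z), third from the top, lying flat. Origin: centre of its underside; z up, y along its length.
- sanding_block: brown cork sanding block, 68 x 110 x 32 mm (x, y, z), the bottom of the pile, lying flat on the bench. Origin: centre of its underside; z up, y along its length; grasp it across the 68 mm side. The pieces are stacked centred to a few mm and lie roughly in line.
- red_tray: shallow dark steel tray, 84 x 150 mm (x by y) outside, fixed to the bench, with a red liner. Floor 3 mm thick; the rim is 3 mm wide and rises to 6 mm above the bench (3 mm above the floor). Origin: centre of the underside, on the bench; z up, y along its long side. For the brass disc; the fingers have more room along y than along x.
- blue_tray: shallow dark steel tray, 84 x 150 mm (x by y) outside, fixed to the bench, with a blue liner. Floor 3 mm thick; the rim is 3 mm wide and rises to 6 mm above the bench (3 mm above the floor). Origin: centre of the underside, on the bench; z up, y along its long side. For the small wooden block, which may lie any way round on its 40 x 60 mm underside.
- white_tray: shallow dark steel tray, 84 x 150 mm (x by y) outside, fixed to the bench, with a white liner. Floor 3 mm thick; the rim is 3 mm wide and rises to 6 mm above the bench (3 mm above the floor). Origin: centre of the underside, on the bench; z up, y along its long side. For the long offcut, whose y is to lie along the tray's y (either way round).
- tool_mat: dark green rubber tool mat, 180 x 360 mm (x by y), 3 mm thick, with a grey border line, fixed to the bench. Origin: centre of its underside, on the bench; z up, y along its length. Three bays side by side along y, about 115 mm apart (at y about -115, 0 and +115 mm, x about 0): two are taken by the plane and the tape measure, one is free, a different one each time.
- block_plane: small black block plane, 50 x 160 x 46 mm (x, y, z), on the mat with its length roughly across the mat. Origin: centre of its underside; y along its length. Not to be moved.
- tape_measure: yellow tape measure, 71 x 78 x 37 mm (x, y, z), on the mat. Origin: centre of its underside. Not to be moved.
Not all that is in view belongs to the job. What is shaped like the brass_disc but orange or pink is not meant.

How it is judged:
By the outcome, as a careful person would: the job done as asked, in the order asked, and still so for the second after the job is handed in, with the robot touching nothing.
It also fails if it takes over 109 s, if anything falls off the work surface, if the arm or the gripper's body presses on something with over 40 N, if the wrist force passes 120 N, or if a joint passes its speed limit or range.

## Working session

There is one attempt and no reset: what is moved stays moved. The work goes in short steps, Python scripts to look and compute and a tool call to move; the robot and the scene stay as the last step left them, time stands still between calls to the robot, and variables do not carry over. Pictures are saved under pics/ and viewed, at most 18 in all, crops included, and the job is handed in when it is done.

Besides the shell and the picture viewer there is one more tool, called after ">>>" in YAML: its name, and indented under it one key for each argument. servo_tool: Moves the arm, as the interface text tells. Its arguments: {"type":"object","properties":{"steps":{"type":"array"}},"required":["steps"]}

```bash
mkdir -p pics; cat > h.py <<'E'
import numpy as np, cv2
from workcell import sensors, imaging
from scipy.spatial.transform import Rotation as R
def grab(name):
    o=sensors.get_obs(); im=imaging.get_image(name); h,w=im["color"].shape[:2]
    f=h/2/np.tan(np.radians(im["vertical_fov"])/2)
    im["K"]=np.array([[f,0,im["cx"]],[0,f,im["cy"]],[0,0,1]])
    if name=="wrist":
        T=np.eye(4); T[:3,:3]=R.from_rotvec(o["orientation"]).as_matrix(); T[:3,3]=o["ee_pos"]
        im["M"]=T@np.array(im["tool_from_camera"])
    else:
        T=np.eye(4); T[:3,:3]=R.from_rotvec(np.ravel(im["rvec"])).as_matrix(); T[:3,3]=np.ravel(im["tvec"]); im["M"]=np.linalg.inv(T)
    return im
def rays(im,px):
    px=np.asarray(px,float).reshape(-1,1,2)
    n=cv2.undistortPoints(px,im["K"],np.array([im["k1"],0,0,0,0.])).reshape(-1,2)
    return np.c_[n,np.ones(len(n))]
def plane(im,px,z):
    d=rays(im,px)@im["M"][:3,:3].T; c=im["M"][:3,3]
    return c+d*((z-c[2])/d[:,2])[:,None]
def cloud(im):
    "HxWx3 world points from the range picture"
    h,w=im["range_z"].shape; u,v=np.meshgrid(np.arange(w),np.arange(h))
    r=rays(im,np.c_[u.ravel(),v.ravel()])*im["range_z"].reshape(-1,1)
    P=r@im["M"][:3,:3].T+im["M"][:3,3]; P[im["range_z"].ravel()==0]=np.nan
    return P.reshape(h,w,3)
E
python3 - <<'E'
from h import *
print(sensors.get_obs())
for n in("top","side"):
    im=grab(n); cv2.imwrite(f"pics/{n}0.png",cv2.resize(im["color"],(768,576))); np.savez(f"{n}0.npz",**im)
    print(n,im["M"].round(2).tolist(),im["K"][0,0],im["k1"])
E
```

```text
{'t': 0.0, 'qpos': array([-1.31899574e+00,  4.23824118e-01,  1.63072332e+00, -2.18290626e-05,
        1.08858663e+00, -1.90113251e-02]), 'qvel': array([-3.17854527e-04, -9.78293316e-04,  6.07457432e-04,  2.76590477e-04,
       -3.26983612e-05,  6.88492061e-04]), 'joint_torque': array([-1.18678319e-03, -5.44624114e+01, -2.73666877e+01,  6.41583418e-02,
        2.26962485e-02, -1.19006518e-04]), 'ee_pos': array([ 167.05297816, -601.61631957,  191.39908599]), 'orientation': array([-3.11131953e+00, -4.23901043e-01,  3.11194355e-04]), 'ft_force': array([ 0.26312958,  0.47448662, -1.46748903]), 'moment': array([-0.02077617,  0.03030052,  0.00645314]), 'grasp_force': 0.0, 'width': 87.95148924331056}
top [[0.02, -0.99, 0.17, 266.41], [-1.0, -0.02, 0.02, 88.65], [-0.01, -0.17, -0.99, 1316.44], [0.0, 0.0, 0.0, 1.0]] 480.9338141540694 0.06757490295463339
side [[0.09, 0.77, -0.63, 1398.95], [1.0, -0.07, 0.05, 24.55], [-0.01, -0.63, -0.78, 1233.56], [0.0, 0.0, 0.0, 1.0]] 464.9253577743696 -0.012406427070768012
```

View pics/top0.png

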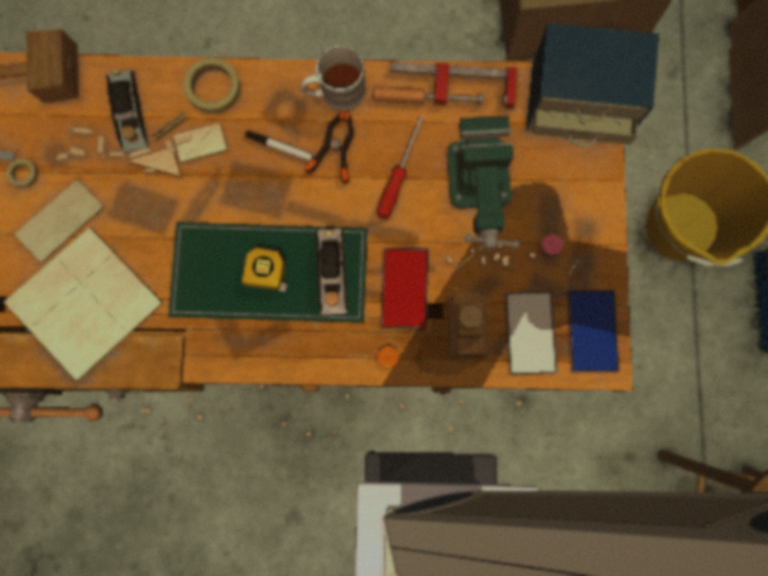

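View pics/side0.png

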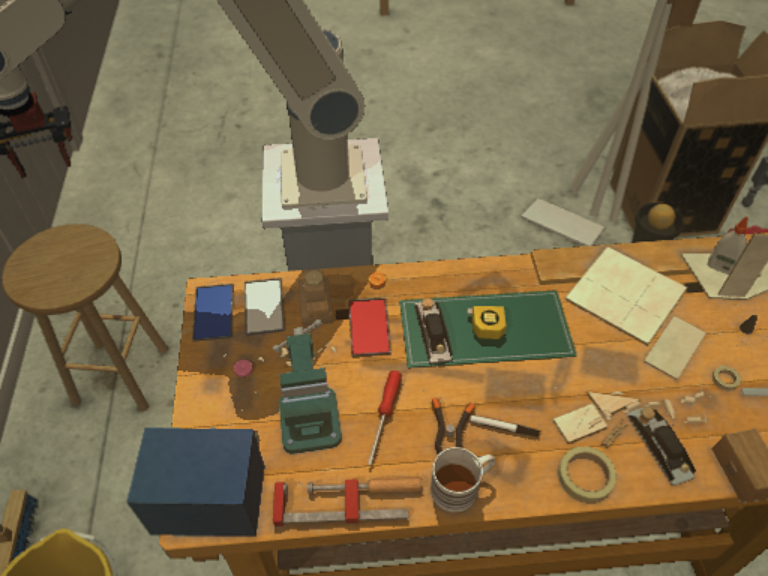

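The pile is at (470,325) in the top view. There are three disc candidates there: the disc on the pile at (470,316), an orange one at (387,356) and a pink one at (552,244). Only the one on the pile is pale yellow. The mat's free bay is on the left, at about (205,270), which is the +y end. The trays are red (405,287), white (531,333) and blue (594,331). Next I'll measure these and enlarge the pile.

```bash
python3 - <<'E'
from h import *
im=dict(np.load("top0.npz")); c=im["color"]; hsv=cv2.cvtColor(c,cv2.COLOR_BGR2HSV)
def rect(name,mask,box,z):
    m=np.zeros(mask.shape,np.uint8); x0,y0,x1,y1=box; m[y0:y1,x0:x1]=mask[y0:y1,x0:x1]*255
    m=cv2.morphologyEx(m,cv2.MORPH_CLOSE,np.ones((5,5)))
    k=max(cv2.findContours(m,cv2.RETR_EXTERNAL,cv2.CHAIN_APPROX_NONE)[0],key=cv2.contourArea)
    p=plane(im,k.reshape(-1,2),z)
    r=cv2.minAreaRect(p[:,:2].astype(np.float32)); print(name,np.round(r[0],1),np.round(r[1],1),round(r[2],1))
H,S,V=[hsv[...,i].astype(int) for i in range(3)]
rect("red",((H<8)|(H>172))&(S>150),(245,155,295,225),4)
rect("blue",(H>100)&(H<135)&(S>100),(370,185,420,255),4)
rect("white",(S<80)&(V>60),(332,188,375,255),4)
rect("mat",(H>45)&(H<95)&(S>80),(105,140,250,220),3)
rect("tape",(H>18)&(H<35)&(S>150),(150,155,200,200),35)
P=cloud(im)
Z=P[...,2]
for lo,hi in((25,40),(44,60),(85,99),(99,112),(20,120)):
    m=(Z>lo)&(Z<hi); rect(f"pile z{lo}-{hi}",m,(283,185,332,250),(lo+hi)/2) if m[185:250,283:332].sum()>20 else print(lo,"none")
pp=P[175:255,283:332]; print(np.nanpercentile(pp[...,2],[1,50,90,99]))
crop=np.clip(c[185:250,240:350].astype(float)*1.8,0,255).astype(np.uint8); cv2.imwrite("pics/pile.png",cv2.resize(crop,None,fx=6,fy=6,interpolation=cv2.INTER_CUBIC))
E
```

```text
red [499.1  70.4] [146.3 104.9] 1.0
blue [ 425.6 -259.5] [139.5  75.8] 1.2
white [ 420.5 -146.8] [145.4  80.6] 3.6
mat [526.2 370.7] [279.7 173. ] 89.2
tape [526.9 338.3] [75.  75.2] 81.8
pile z25-40 [427.5 -30.3] [109.2  67.9] 2.7
pile z44-60 [429.9 -28.6] [110.7  45.7] 4.5
pile z85-99 [433.8 -28.6] [59.4 40.7] 1.0
pile z99-112 [435.7 -27.7] [40.9 35.6] 1.0
pile z20-120 [425.9 -26.5] [113.2  66.2] 2.7
[-51.98006995   0.87477724  73.5670091  106.57692263]
```

View pics/pile.png

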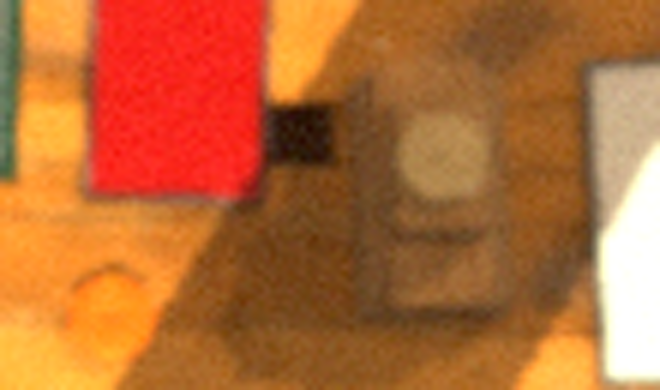

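The crop confirms it: the pale yellow disc with its centre mark, at crop (443,155), lies on the small block. The orange disc at crop (115,310) is the decoy. The pile's heights and sizes also match. I'll go above the pile with yaw at 90°.

>>> servo_tool:
  steps:
    - [[0.0165,0.0358,0.004],[0,0,4.66],1]
    - [[0.0165,0.0358,0.004],[0,0,4.66],1]
    - [[0.0165,0.0358,0.004],[0,0,4.66],1]
    - [[0.0165,0.0358,0.004],[0,0,4.66],1]
    - [[0.0165,0.0358,0.004],[0,0,4.66],1]
    - [[0.0165,0.0358,0.004],[0,0,4.66],1]
    - [[0.0165,0.0358,0.004],[0,0,4.66],1]
    - [[0.0165,0.0358,0.004],[0,0,4.66],1]

```text
t: 0.77
ee_pos: [299.3, -313.9, 224.2]
orientation: [-2.811, -1.401, 0.0]
ft_force: [0.7, -0.7, -0.6]
width: 88.2
grasp_force: 0.0
```

>>> servo_tool:
  steps:
    - [[0.0165,0.0358,0.004],[0,0,4.66],1]
    - [[0.0165,0.0358,0.004],[0,0,4.66],1]
    - [[0.0165,0.0358,0.004],[0,0,4.66],1]
    - [[0.0165,0.0358,0.004],[0,0,4.66],1]
    - [[0.0165,0.0358,0.004],[0,0,4.66],1]
    - [[0.0165,0.0358,0.004],[0,0,4.66],1]
    - [[0.0165,0.0358,0.004],[0,0,4.66],1]
    - [[0.0,0.0,0.0],[0,0,0],1]

```text
t: 1.43
ee_pos: [417.1, -60.1, 253.0]
orientation: [2.297, 2.142, 0.004]
ft_force: [0.2, -0.0, 0.6]
width: 87.5
grasp_force: 0.0
```

```bash
python3 - <<'E'
from h import *
im=grab("wrist"); np.savez("w1.npz",**im); print(im["M"].round(2).tolist(), im["K"][0,0])
c=np.clip(im["color"].astype(float)*1.6,0,255).astype(np.uint8)
cv2.imwrite("pics/w1.png",c)
P=cloud(im); print(np.nanpercentile(P[...,2],[5,50,95,99]))
E
```

```text
[[1.0, -0.07, -0.02, 421.89], [-0.07, -0.97, -0.25, 6.57], [0.0, 0.25, -0.97, 445.88], [0.0, 0.0, 0.0, 1.0]] 269.79046406011764
[-799.84989955    2.20480334  401.64753908  405.19462274]
```

View pics/w1.png

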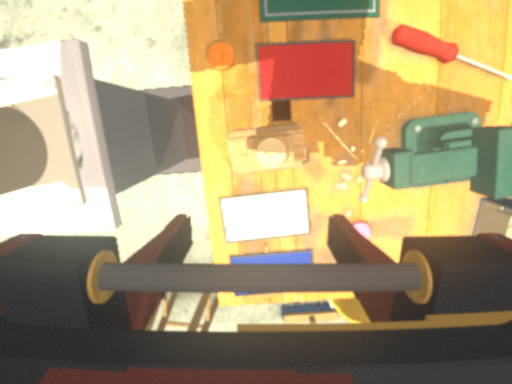

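The wrist view shows the pale disc on the pile at (271,152), the red tray at (306,70), the white tray at (265,215) and the vice bar at (375,170). I'll measure them.

```bash
cat >> h.py <<'E'
def rect(im,name,mask,box,z,close=5):
    m=np.zeros(mask.shape,np.uint8); x0,y0,x1,y1=box; m[y0:y1,x0:x1]=mask[y0:y1,x0:x1]*255
    m=cv2.morphologyEx(m,cv2.MORPH_CLOSE,np.ones((close,close)))
    ks=cv2.findContours(m,cv2.RETR_EXTERNAL,cv2.CHAIN_APPROX_NONE)[0]
    if not ks: print(name,"none"); return
    k=max(ks,key=cv2.contourArea)
    p=plane(im,k.reshape(-1,2),z)
    r=cv2.minAreaRect(p[:,:2].astype(np.float32)); print(name,np.round(r[0],1),np.round(r[1],1),round(r[2],1)); return m
E
python3 - <<'E'
from h import *
def HSV(im): return [x.astype(int) for x in cv2.split(cv2.cvtColor(im["color"],cv2.COLOR_BGR2HSV))]
im=dict(np.load("w1.npz")); H,S,V=HSV(im); Z=cloud(im)[...,2]
rect(im,"red",((H<6)|(H>172))&(S>170),(245,30,365,105),4)
rect(im,"white",(S<90)&(V>70),(210,180,320,250),4)
for n,lo,hi,z in(("disc",99,110,104),("block",85,110,94),("batten",45,110,54),("sand",20,110,32)):
    rect(im,n,(Z>lo)&(Z<hi),(215,110,325,190),z,3)
# disc by colour: low saturation vs wood
print("disc px HSV",H[152,271],S[152,271],V[152,271],"wood",H[152,295],S[152,295],V[152,295])
for th in (100,120,140): rect(im,f"discS<{th}",(S<th),(255,136,290,168),104,3)
im=dict(np.load("top0.npz")); H,S,V=HSV(im)
rect(im,"red top",((H<6)|(H>172))&(S>180)&(V>100),(250,160,290,222),4)
rect(im,"blue top",(H>100)&(H<135)&(S>100),(370,185,420,255),4)
rect(im,"mat",(H>45)&(H<95)&(S>80),(105,140,250,220),3,31)
rect(im,"tape",(H>18)&(H<35)&(S>150),(150,155,200,200),35)
Zt=cloud(im)[...,2]; rect(im,"plane",(Zt>20)&(Zt<60),(205,140,240,220),40); rect(im,"tapez",(Zt>20)&(Zt<60),(150,155,205,210),37)
for lo,z in((99,104),(85,94)): rect(im,f"top{lo}",(Zt>lo)&(Zt<112),(283,185,332,250),z,3)
E
```

```text
red [499.8  80.3] [ 75.  140.5] 89.1
white [ 422.  -150.4] [150.1  85.3] 2.5
disc [435.4 -31. ] [36.6 36.7] 86.0
block [434.3 -31.1] [60.1 40.6] 1.5
batten [431.2 -34.2] [110.3  51.1] 4.7
sand [431.5 -33.3] [117.5  68. ] 2.8
disc px HSV 20 107 190 wood 16 127 149
discS<100 [419.3 -34.6] [4.6 9.5] 10.1
discS<120 [434.9 -30.4] [37.8 38.1] 86.0
discS<140 [436.3 -29.8] [39.  43.5] 86.0
red top [499.4  82.5] [ 78.2 144.1] 88.8
blue top [ 425.6 -259.5] [139.5  75.8] 1.2
mat [525.7 334.5] [351.8 173. ] 89.1
tape [526.9 338.3] [75.  75.2] 81.8
plane [528.  217.8] [137.4  50. ] 4.5
tapez [524.9 333.1] [80.8 69.3] 81.3
top99 [435.9 -27.9] [41.1 35.4] 0.1
top85 [433.5 -28.4] [59.3 40.6] 1.0
```

```bash
python3 -c "
from h import *
o=sensors.get_obs();print(o['ee_pos'],o['orientation'],o['t'],o['qpos'])
o=sensors.get_obs();print(o['ee_pos'])"
```

```text
[415.77280686 -62.35419822 252.40391278] [2.30118041e+00 2.13825431e+00 9.89901772e-04] 1.4833 [-1.77420778e-01  3.28278339e-02  1.99281477e+00  3.43619451e-04
  1.11531172e+00 -1.04205285e-01]
[415.77280686 -62.35419822 252.40391278]
```

>>> servo_tool:
  steps:
    - [[0.005,0.0088,-0.02],[0,0,2],1]
    - [[0.005,0.0088,-0.02],[0,0,2.6],1]
    - [[0.005,0.0088,-0.02],[0,0,0],1]
    - [[0.0053,0.0088,-0.022],[0,0,0],1]
    - [[0,0,0],[0,0,0],0.6]
    - [[0,0,0],[0,0,0],0.5]
    - [[0,0,0],[0,0,0],0.5]
    - [[0,0,0],[0,0,0],0.5]

```text
t: 2.15
ee_pos: [435.4, -30.9, 171.3]
orientation: [2.222, 2.219, 0.001]
ft_force: [-0.3, -0.3, 0.4]
width: 66.9
grasp_force: 0.0
```

```bash
python3 - <<'E'
from h import *
im=grab("wrist"); np.savez("w2.npz",**im); o=sensors.get_obs(); print(o["ee_pos"],o["orientation"],o["width"],o["ft_force"])
S=cv2.cvtColor(im["color"],cv2.COLOR_BGR2HSV)[...,1].astype(int);Z=cloud(im)[...,2]
m=(Z>85)&(Z<112); v,u=np.nonzero(m[:230]); b=(u.min(),v.min(),u.max()+1,v.max()+1); print(b)
rect(im,"block",m,b,94,3); rect(im,"discz",(Z>99)&(Z<112),b,104,3)
for th in(110,120,130): rect(im,f"S{th}",(S<th)&m,b,104,3)
cv2.imwrite("pics/w2.png",im["color"])
E
```

```text
[435.57803326 -30.78592178 171.38034927] [2.22120077e+00 2.21929503e+00 1.93777451e-03] 66.16634695946308 [0.5486081  0.12736627 0.65780591]
(np.int64(228), np.int64(169), np.int64(512), np.int64(230))
block [433.8 -31.5] [59.4 43.5] 1.3
discz [434.7 -30.9] [38.  37.9] 89.9
S110 [625.6 -46.8] [155.3  39.4] 8.5
S120 [625.6 -46.8] [155.3  39.4] 8.5
S130 [433.9 -29. ] [57.2 41.8] 1.3
```

View pics/w2.png

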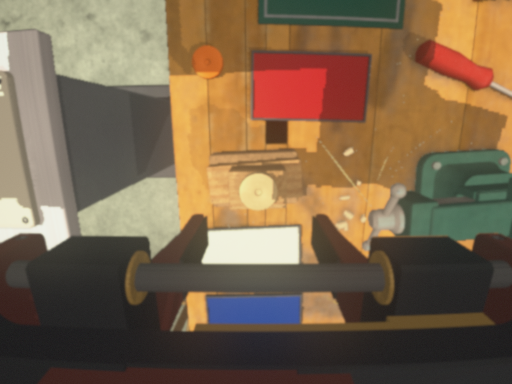

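The disc at (258,191) is centred between the fingers. I'll descend and grip it.

>>> servo_tool:
  steps:
    - [[0,0,-0.02],[0,0,0],0.5]
    - [[0,0,-0.02],[0,0,0],0.5]
    - [[0,0,-0.018],[0,0,0],0.5]
    - [[0,0,-0.01],[0,0,0],0.5]
    - [[0,0,-0.006],[0,0,0],0.5]
    - [[0,0,0],[0,0,0],0.5]
    - [[0,0,0],[0,0,0],0.2]
    - [[0,0,0],[0,0,0],-0.3]

```text
t: 2.87
ee_pos: [435.8, -30.2, 97.1]
orientation: [2.22, 2.221, 0.002]
ft_force: [0.3, -0.2, 0.5]
width: 55.9
grasp_force: 0.0
```

>>> servo_tool:
  steps:
    - [[0,0,0],[0,0,0],-1]
    - [[0,0,0],[0,0,0],-1]
    - [[0,0,0],[0,0,0],-1]
    - [[0,0,0],[0,0,0],-1]
    - [[0,0,0],[0,0,0],-1]
    - [[0,0,0],[0,0,0],-1]
    - [[0,0,0],[0,0,0],-1]
    - [[0,0,0],[0,0,0],-1]

```text
t: 3.53
ee_pos: [435.0, -30.0, 96.1]
orientation: [-2.221, -2.222, 0.0]
ft_force: [0.0, -0.1, -0.3]
width: 2.7
grasp_force: 0.0
```

The grip closed to 2.7 mm, so it missed. I'll lift and look.

>>> servo_tool:
  steps:
    - [[0,0,0.015],[0,0,0],-1]
    - [[0,0,0.02],[0,0,0],-1]
    - [[0,0,0.02],[0,0,0],-1]
    - [[0,0,0.02],[0,0,0],-1]
    - [[0,0,0],[0,0,0],0.5]
    - [[0,0,0],[0,0,0],0.5]
    - [[0,0,0],[0,0,0],0.5]
    - [[0,0,0],[0,0,0],0.5]

```text
t: 4.2
ee_pos: [434.1, -29.9, 170.1]
orientation: [-2.22, -2.221, 0.002]
ft_force: [0.1, 0.4, 0.2]
width: 23.7
grasp_force: 0.0
```

```bash
python3 - <<'E'
from h import *
im=grab("wrist"); o=sensors.get_obs(); print(o["ee_pos"],o["width"],o["ft_force"])
P=cloud(im);Z=P[...,2]
rect(im,"discz",(Z>99)&(Z<112),(200,150,310,240),104,3);rect(im,"block",(Z>85)&(Z<112),(200,150,310,230),94,3)
cv2.imwrite("pics/w3.png",im["color"])
print(Z[150:230:4,258].round(0))
E
```

```text
[434.16711675 -29.92667148 170.10270314] 27.906855068247264 [-0.42213462  0.29083232  0.30245301]
discz [434.7 -30.6] [36.9 37.9] 0.1
block [434.1 -31.3] [59.8 43.4] 1.5
[  0.  31.  34.  41.  55.  83. 102. 105. 106. 105. 105. 104. 106. 106.
 105. 105.   1.  -1.  -1.   1.]
```

View pics/w3.png

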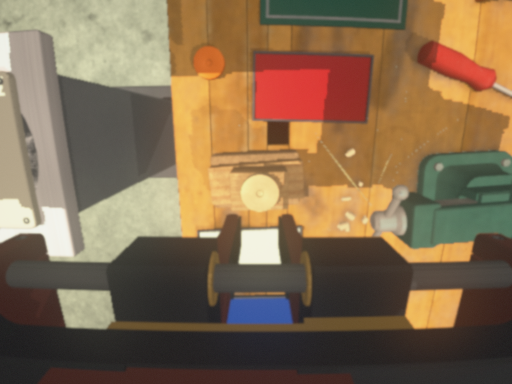

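The disc hasn't moved; it's still at (260,192). Before trying again I'll check where the fingertips really are, using the depth and the tool frame.

```bash
python3 - <<'E'
from h import *
im=grab("wrist"); o=sensors.get_obs(); print(o["ee_pos"],o["width"])
print(np.array(im["tool_from_camera"]).round(3).tolist())
Mi=np.linalg.inv(im["M"])
for dz in(0,19,-0):
    p=np.append(o["ee_pos"]+[0,0,dz],1); q=(Mi@p)[:3]; x=q[:2]/q[2]; x*=1+im["k1"]*(x@x); print(dz,(im["K"][:2,:2]@x+im["K"][:2,2]).round(1),q[2])
P=cloud(im)
for v in range(200,262,4):
    print(v,[tuple(P[v,u].round(0)) for u in (228,240,275,292)])
for n in("top","side"):
    im=grab(n); P=cloud(im); m=(P[...,2]>120)&(abs(P[...,0]-434)<90)&(abs(P[...,1]+30)<60)
    q=P[m]; print(n,m.sum(),q.min(0) if len(q) else "", np.percentile(q,[5,50,95],axis=0).round(0).tolist() if len(q) else "")
    np.savez(f"{n}1.npz",**im)
E
```

```text
[434.23473632 -29.92672604 170.15854577] 31.790293101076596
[[-0.0, -0.969, -0.248, 67.113], [1.0, 0.0, -0.0, 0.505], [0.0, -0.248, 0.969, -192.788], [0.0, 0.0, 0.0, 1.0]]
0 [258.8 214.2] 203.3486980357331
19 [258.7 223.3] 184.939645826709
0 [258.8 214.2] 203.3486980357331
200 [(np.float64(397.0), np.float64(-52.0), np.float64(56.0)), (np.float64(415.0), np.float64(-40.0), np.float64(96.0)), (np.float64(450.0), np.float64(-38.0), np.float64(105.0)), (np.float64(476.0), np.float64(-59.0), np.float64(33.0))]
204 [(np.float64(394.0), np.float64(-64.0), np.float64(34.0)), (np.float64(414.0), np.float64(-45.0), np.float64(96.0)), (np.float64(450.0), np.float64(-42.0), np.float64(106.0)), (np.float64(476.0), np.float64(-64.0), np.float64(32.0))]
208 [(np.float64(390.0), np.float64(-80.0), np.float64(1.0)), (np.float64(414.0), np.float64(-49.0), np.float64(95.0)), (np.float64(451.0), np.float64(-49.0), np.float64(96.0)), (np.float64(480.0), np.float64(-80.0), np.float64(-1.0))]
212 [(np.float64(390.0), np.float64(-86.0), np.float64(-1.0)), (np.float64(407.0), np.float64(-86.0), np.float64(0
[... 2527 characters left out ...]
(421.0), np.float64(-19.0), np.float64(256.0)), (np.float64(406.0), np.float64(-152.0), np.float64(4.0)), (np.float64(457.0), np.float64(-153.0), np.float64(3.0)), (np.float64(449.0), np.float64(-20.0), np.float64(255.0))]
260 [(np.float64(421.0), np.float64(-22.0), np.float64(255.0)), (np.float64(406.0), np.float64(-160.0), np.float64(3.0)), (np.float64(457.0), np.float64(-160.0), np.float64(2.0)), (np.float64(449.0), np.float64(-20.0), np.float64(258.0))]
top 5126 [344.01509656 -89.7914765  366.54901708] [[349.0, -80.0, 468.0], [410.0, -32.0, 551.0], [466.0, 25.0, 628.0]]
side 4505 [344.03539955 -89.96947687 197.83030024] [[351.0, -80.0, 302.0], [459.0, -30.0, 517.0], [512.0, 23.0, 621.0]]
```

The depth puts the real fingertips at about z≈198–200 while the reported TCP is at z=170, and both the wrist and side views agree. So the tips end about 28 mm above the reported TCP, and the fingers closed over the top of the disc. I'll refine that offset.

```bash
python3 - <<'E'
from h import *
im=grab("wrist"); o=sensors.get_obs(); print(o["ee_pos"],o["width"]); P=cloud(im)
for u in range(206,246,3):
    for v in range(195,260):
        if P[v,u,2]>150: print(u,v,P[v,u].round(1)); break
im=dict(np.load("side1.npz")); P=cloud(im); m=(P[...,2]>120)&(P[...,2]<230)&(abs(P[...,0]-434)<90)&(abs(P[...,1]+30)<40)
v,u=np.nonzero(m); print(u.min(),u.max(),v.min(),v.max())
for c in range(u.min(),u.max()+1,2): w=v[u==c]; print(c,w.max(),P[w.max(),c].round(1)) if len(w) else 0
c=im["color"]; cv2.imwrite("pics/s1.png",cv2.resize(c[100:240,140:300],None,fx=4,fy=4,interpolation=cv2.INTER_CUBIC))
E
```

```text
[434.68191236 -29.95190247 170.61234965] 43.66490390323942
206 231 [406.4 -19.3 228.8]
209 225 [406.6 -18.9 221. ]
212 219 [406.7 -18.9 211.1]
215 215 [407.3 -19.  203.8]
218 214 [408.7 -19.2 201. ]
221 214 [410.6 -19.3 200.9]
224 215 [412.9 -18.9 203.9]
227 216 [414.4 -20.6 200.9]
203 210 165 170
203 170 [455.5 -40.9 197.8]
205 169 [459.3 -34.4 205.7]
207 169 [457.2 -28.6 202.9]
209 169 [459.8 -22.5 205.1]
```

View pics/s1.png

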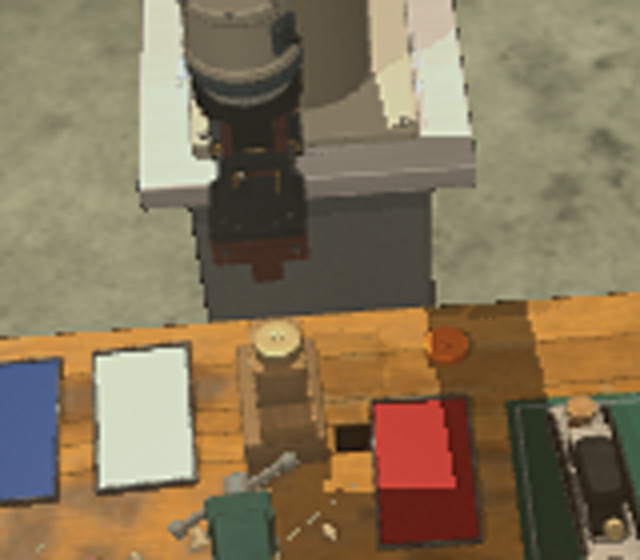

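The tip is 30 mm above the reported TCP. I'll descend again so the real tip ends at about z 98.

>>> servo_tool:
  steps:
    - [[0,0,0],[0,0,0],0.5]
    - [[0,0,-0.025],[0,0,0],0.5]
    - [[0,0,-0.025],[0,0,0],0.5]
    - [[0,0,-0.02],[0,0,0],0.5]
    - [[0,0,-0.018],[0,0,0],0.5]
    - [[0,0,-0.01],[0,0,0],0.5]
    - [[0,0,-0.005],[0,0,0],0.5]
    - [[0,0,0],[0,0,0],0.5]

```text
t: 5.12
ee_pos: [434.3, -29.9, 67.2]
orientation: [-2.22, -2.221, 0.002]
ft_force: [-0.6, -0.2, 0.3]
width: 65.5
grasp_force: 0.0
```

>>> servo_tool:
  steps:
    - [[0,0,0],[0,0,0],-1]
    - [[0,0,0],[0,0,0],-1]
    - [[0,0,0],[0,0,0],-1]
    - [[0,0,0],[0,0,0],-1]
    - [[0,0,0],[0,0,0],-1]
    - [[0,0,0],[0,0,0],-1]
    - [[0,0,0],[0,0,0],-1]
    - [[0,0,0],[0,0,0],-1]

```text
t: 5.78
ee_pos: [435.4, -30.0, 68.7]
orientation: [2.221, 2.221, 0.001]
ft_force: [-1.1, 0.2, 6.3]
width: 36.6
grasp_force: 30.0
```

Gripped: 36.6 mm at 30 N. I'll lift and carry it above the red tray.

>>> servo_tool:
  steps:
    - [[0,0,0.015],[0,0,0],-1]
    - [[0,0,0.03],[0,0,0],-1]
    - [[0,0,0.025],[0,0,0],-1]
    - [[0.0129,0.0223,0],[0,0,0],-1]
    - [[0.0129,0.0223,0],[0,0,0],-1]
    - [[0.0129,0.0223,0],[0,0,0],-1]
    - [[0.0129,0.0223,0],[0,0,0],-1]
    - [[0.0129,0.0223,0],[0,0,0],-1]

```text
t: 6.45
ee_pos: [499.8, 82.6, 138.2]
orientation: [2.221, 2.222, 0.0]
ft_force: [0.4, -0.8, -0.8]
width: 36.8
grasp_force: 30.0
```

>>> servo_tool:
  steps:
    - [[0,0,0],[0,0,0],-1]
    - [[0,0,-0.03],[0,0,0],-1]
    - [[0,0,-0.03],[0,0,0],-1]
    - [[0,0,-0.03],[0,0,0],-1]
    - [[0,0,-0.02],[0,0,0],-1]
    - [[0,0,0],[0,0,0],-1]
    - [[0,0,0],[0,0,0],-1]
    - [[0,0,0],[0,0,0],-1]

```text
t: 7.12
ee_pos: [500.1, 81.3, 29.1]
orientation: [2.221, 2.221, 0.001]
ft_force: [1.0, 0.5, -0.4]
width: 36.9
grasp_force: 30.0
```

```bash
python3 - <<'E'
from h import *
im=grab("wrist"); np.savez("w4.npz",**im); o=sensors.get_obs(); print(o["ee_pos"],o["width"],o["grasp_force"],o["ft_force"])
H,S,V=[x.astype(int) for x in cv2.split(cv2.cvtColor(im["color"],cv2.COLOR_BGR2HSV))]
rect(im,"red",((H<7)|(H>172))&(S>150),(100,60,420,300),4,9)
cv2.imwrite("pics/w4.png",im["color"])
E
```

```text
[500.50787877  81.46390107  29.51253347] 36.468362848810436 29.99989002943039 [ 0.21936095 -0.63447161 -0.72483522]
red [500.3  81.6] [ 76.  144.3] 89.8
```

View pics/w4.png

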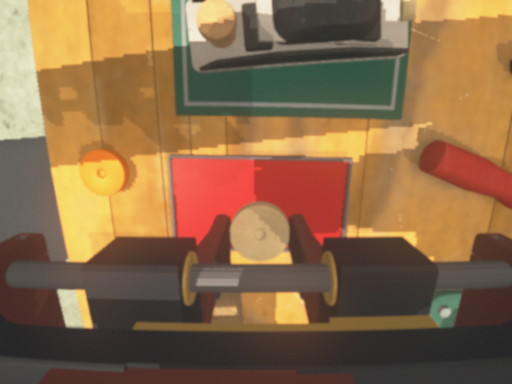

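The disc is held at (260,232), over the tray's centre (500.3, 81.6). I'll lower and release it.

>>> servo_tool:
  steps:
    - [[0,0.001,-0.02],[0,0,0],-1]
    - [[0,0,-0.015],[0,0,0],-1]
    - [[0,0,-0.01],[0,0,0],-1]
    - [[0,0,-0.005],[0,0,0],-1]
    - [[0,0,-0.002],[0,0,0],-1]
    - [[0,0,0],[0,0,0],-1]
    - [[0,0,0],[0,0,0],-1]
    - [[0,0,0],[0,0,0],-1]

```text
t: 7.83
ee_pos: [500.1, 82.6, -23.2]
orientation: [2.221, 2.221, 0.002]
ft_force: [0.9, -0.4, 0.0]
width: 37.0
grasp_force: 30.0
```

>>> servo_tool:
  steps:
    - [[0,0,-0.001],[0,0,0],-1]
    - [[0,0,0],[0,0,0],-1]
    - [[0,0,0],[0,0,0],0.1]
    - [[0,0,0],[0,0,0],0.2]
    - [[0,0,0],[0,0,0],0.2]
    - [[0,0,0],[0,0,0],0.2]
    - [[0,0,0],[0,0,0],0.2]
    - [[0,0,0],[0,0,0],0.2]

```text
t: 8.5
ee_pos: [499.5, 82.5, -24.9]
orientation: [-2.221, -2.222, 0.0]
ft_force: [0.7, -0.3, -0.5]
width: 52.7
grasp_force: 0.0
```

>>> servo_tool:
  steps:
    - [[0,0,0.01],[0,0,0],0.2]
    - [[0,0,0.03],[0,0,0],0.2]
    - [[0,0,0.04],[0,0,0],0.2]
    - [[0,0,0.04],[0,0,0],0.5]
    - [[0,0,0.04],[0,0,0],0.5]
    - [[0,0,0.01],[0,0,0],0.5]
    - [[0,0,0],[0,0,0],0.5]
    - [[0,0,0],[0,0,0],0.5]

```text
t: 9.17
ee_pos: [499.4, 82.5, 145.5]
orientation: [2.221, 2.221, 0.001]
ft_force: [0.0, -0.4, -1.3]
width: 65.8
grasp_force: 0.0
```

```bash
python3 - <<'E'
from h import *
im=grab("wrist"); np.savez("w5.npz",**im); o=sensors.get_obs(); print(o["ee_pos"],o["width"],o["ft_force"])
H,S,V=[x.astype(int) for x in cv2.split(cv2.cvtColor(im["color"],cv2.COLOR_BGR2HSV))]
red=((H<7)|(H>172))&(S>150); rect(im,"red",red,(180,130,350,260),4,31)
Z=cloud(im)[...,2]; b=(230,160,290,235); rect(im,"disc nonred",~red,b,13,3); rect(im,"disc z",(Z>9)&(Z<18),b,13,3)
print(np.nanmedian(Z[185:200,255:265]))
cv2.imwrite("pics/w5.png",im["color"])
E
```

```text
[498.516079    82.37167621 144.29949844] 65.81948990919255 [-0.40397439 -0.07991201 -0.76548689]
red [500.2  80.3] [ 77.4 143.3] 89.3
disc nonred [500.3  26.9] [35.5 76.7] 90.0
disc z [500.8  81.8] [37.  37.7] 0.0
12.797868595182877
```

View pics/w5.png

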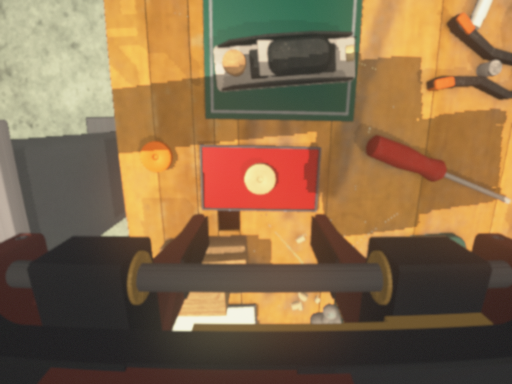

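The disc is centred in the red tray to about 1.5 mm. Next is the wood block, with the tool turned to close across its 40 mm side.

>>> servo_tool:
  steps:
    - [[-0.00466,-0.0081,0],[0,0,-6.33],1]
    - [[-0.00466,-0.0081,0],[0,0,-6.33],1]
    - [[-0.00466,-0.0081,0],[0,0,-6.33],1]
    - [[-0.00466,-0.0081,0],[0,0,-6.33],1]
    - [[-0.00466,-0.0081,0],[0,0,-6.33],1]
    - [[-0.00466,-0.0081,0],[0,0,-6.33],1]
    - [[-0.00466,-0.0081,0],[0,0,-6.33],1]
    - [[-0.00466,-0.0081,0],[0,0,-6.33],1]

```text
t: 9.88
ee_pos: [460.2, 17.3, 142.8]
orientation: [-2.959, -1.05, 0.007]
ft_force: [-0.0, 0.1, -0.1]
width: 87.7
grasp_force: 0.0
```

>>> servo_tool:
  steps:
    - [[-0.00466,-0.0081,0],[0,0,-6.33],1]
    - [[-0.00466,-0.0081,0],[0,0,-6.33],1]
    - [[-0.00466,-0.0081,0],[0,0,-6.33],1]
    - [[-0.00466,-0.0081,0],[0,0,-6.33],1]
    - [[-0.00466,-0.0081,0],[0,0,-6.33],1]
    - [[-0.00466,-0.0081,0],[0,0,-6.33],1]
    - [[0,0,0],[0,0,0],1]
    - [[0,0,0],[0,0,0],1]

```text
t: 10.55
ee_pos: [433.0, -30.9, 143.6]
orientation: [-3.141, -0.042, 0.006]
ft_force: [0.1, 0.3, -1.1]
width: 87.7
grasp_force: 0.0
```

```bash
python3 - <<'E'
from h import *
im=grab("wrist"); np.savez("w6.npz",**im); o=sensors.get_obs(); print(o["ee_pos"],o["orientation"],o["width"],o["qpos"][5]); print(im["M"].round(2)[:3].tolist())
Z=cloud(im)[...,2]; b=(100,60,420,260)
rect(im,"block",(Z>85)&(Z<100),b,94,3); rect(im,"batten",(Z>46)&(Z<100),b,54,3)
cv2.imwrite("pics/w6.png",im["color"])
E
```

```text
[433.47605782 -30.70195095 143.93373639] [-3.14088086 -0.04285541  0.00408719] 88.00376647413269 1.445207606070832
[[0.03, -0.97, -0.25, 501.35], [-1.0, -0.03, -0.01, -29.36], [-0.0, 0.25, -0.97, 336.15]]
block [434.5 -31.3] [60.9 40. ] 1.5
batten [430.6 -31. ] [111.3  48.1] 3.6
```

View pics/w6.png

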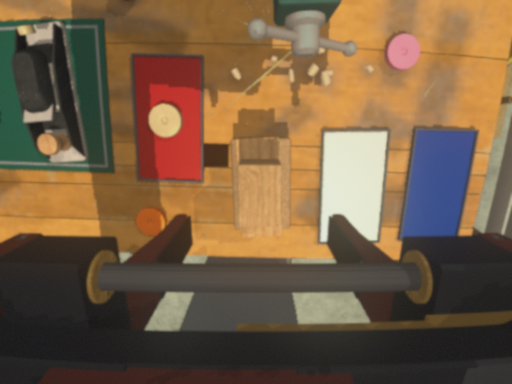

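The block at (262,185) is centred between the fingers. I'll descend and grip it, and measure the blue and white trays from this picture.

>>> servo_tool:
  steps:
    - [[0,0,-0.03],[0,0,0],1]
    - [[0,0,-0.03],[0,0,0],1]
    - [[0,0,-0.03],[0,0,0],1]
    - [[0,0,-0.014],[0,0,0],1]
    - [[0,0,-0.007],[0,0,0],1]
    - [[0,0,0],[0,0,0],1]
    - [[0,0,0],[0,0,0],-1]
    - [[0,0,0],[0,0,0],-1]

```text
t: 11.27
ee_pos: [435.1, -30.8, 34.9]
orientation: [3.141, 0.04, 0.002]
ft_force: [-0.5, -0.3, 0.2]
width: 78.1
grasp_force: 0.0
```

>>> servo_tool:
  steps:
    - [[0,0,0],[0,0,0],-1]
    - [[0,0,0],[0,0,0],-1]
    - [[0,0,0],[0,0,0],-1]
    - [[0,0,0],[0,0,0],-1]
    - [[0,0,0],[0,0,0],-1]
    - [[0,0,0],[0,0,0],-1]
    - [[0,0,0],[0,0,0],-1]
    - [[0,0,0],[0,0,0],-1]

```text
t: 11.93
ee_pos: [434.4, -31.0, 34.4]
orientation: [3.141, 0.038, 0.0]
ft_force: [-1.0, -0.6, 5.2]
width: 40.0
grasp_force: 30.0
```

```bash
python3 - <<'E'
from h import *
im=dict(np.load("w6.npz")); H,S,V=[x.astype(int) for x in cv2.split(cv2.cvtColor(im["color"],cv2.COLOR_BGR2HSV))]
rect(im,"blue",(H>100)&(H<135)&(S>130),(395,115,490,245),4)
rect(im,"white",(S<80)&(V>90),(315,122,395,230),4)
E
```

```text
blue [ 426.7 -264.5] [134.   71.7] 0.6
white [ 431.  -150.2] [130.6  84.6] 2.3
```

>>> servo_tool:
  steps:
    - [[0,0,0.01],[0,0,0],-1]
    - [[0,0,0.03],[0,0,0],-1]
    - [[0,0,0.025],[0,0,0],-1]
    - [[-0.0012,-0.033,0],[0,0,0],-1]
    - [[-0.0012,-0.033,0],[0,0,0],-1]
    - [[-0.0012,-0.033,0],[0,0,0],-1]
    - [[-0.0012,-0.033,0],[0,0,0],-1]
    - [[-0.0012,-0.033,0],[0,0,0],-1]

```text
t: 12.6
ee_pos: [427.9, -197.3, 99.9]
orientation: [3.141, 0.039, 0.0]
ft_force: [-0.2, 0.5, -0.0]
width: 39.9
grasp_force: 30.0
```

>>> servo_tool:
  steps:
    - [[-0.0012,-0.033,0],[0,0,0],-1]
    - [[-0.0012,-0.033,0],[0,0,0],-1]
    - [[0,0,-0.02],[0,0,0],-1]
    - [[0,0,-0.02],[0,0,0],-1]
    - [[0,0,0],[0,0,0],-1]
    - [[0,0,0],[0,0,0],-1]
    - [[0,0,0],[0,0,0],-1]
    - [[0,0,0],[0,0,0],-1]

```text
t: 13.27
ee_pos: [426.6, -261.9, 60.3]
orientation: [3.141, 0.04, 0.002]
ft_force: [-0.0, 0.3, -0.2]
width: 40.0
grasp_force: 30.0
```

```bash
python3 - <<'E'
from h import *
o=sensors.get_obs(); print(o["ee_pos"],o["orientation"],o["width"],o["ft_force"],o["qpos"].round(2))
for n in("wrist","top"):
    im=grab(n); np.savez(f"{n}7.npz",**im)
    H,S,V=[x.astype(int) for x in cv2.split(cv2.cvtColor(im["color"],cv2.COLOR_BGR2HSV))]
    rect(im,n+" blue",(H>100)&(H<135)&(S>120),(150,30,400,300) if n=="wrist" else (370,185,420,255),4,15)
    if n=="wrist":
        rect(im,"white",(S<80)&(V>90),(60,30,240,230),4)
        Z=cloud(im)[...,2]; cv2.imwrite("pics/w7.png",im["color"]); rect(im,"blocktop",(Z>103)&(Z<130),(170,60,350,225),o["ee_pos"][2]+60,3); print(np.nanmedian(Z[170:195,245:265]))
E
```

```text
[ 426.58963291 -261.91013944   60.30217515] [3.14050348e+00 3.95281541e-02 1.95857741e-03] 40.015652768432965 [-0.02019369  0.27516581 -0.20727383] [-0.57  0.45  1.99 -0.    0.7   0.97]
wrist blue [ 467.4 -261.6] [58.8 76. ] 3.5
white [ 442.7 -149.5] [108.2  85.2] 2.2
blocktop [ 451.5 -261.5] [17.9 53.1] 1.4
4.12062627510231
top blue [ 493.9 -268.2] [ 2.8 24.3] 0.9
```

View pics/w7.png

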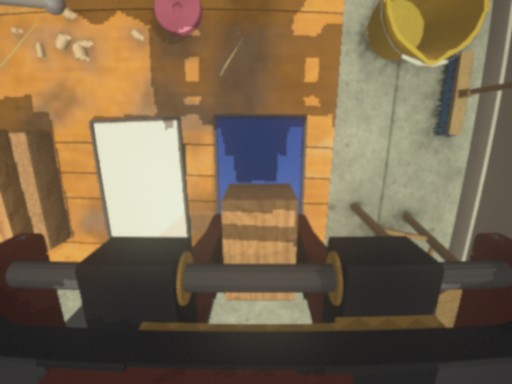

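The block hangs over the blue tray, which is at y≈-261.5, with its far edge at x≈497 and so its centre at x≈425. I'll lower and release.

>>> servo_tool:
  steps:
    - [[-0.0005,0.0005,-0.03],[0,0,0],-1]
    - [[0,0,-0.025],[0,0,0],-1]
    - [[0,0,-0.012],[0,0,0],-1]
    - [[0,0,-0.006],[0,0,0],-1]
    - [[0,0,-0.003],[0,0,0],-1]
    - [[0,0,0],[0,0,0],-1]
    - [[0,0,0],[0,0,0],-1]
    - [[0,0,0],[0,0,0],-1]

```text
t: 14.03
ee_pos: [426.1, -261.8, -15.9]
orientation: [3.14, 0.038, 0.002]
ft_force: [0.1, 0.7, 0.0]
width: 40.1
grasp_force: 30.0
```

>>> servo_tool:
  steps:
    - [[0,0,-0.0005],[0,0,0],-1]
    - [[0,0,0],[0,0,0],0.3]
    - [[0,0,0],[0,0,0],0.4]
    - [[0,0,0],[0,0,0],0.4]
    - [[0,0,0],[0,0,0],0.4]
    - [[0,0,0],[0,0,0],0.4]
    - [[0,0,0],[0,0,0],0.4]
    - [[0,0,0],[0,0,0],0.4]

```text
t: 14.7
ee_pos: [425.3, -261.4, -17.3]
orientation: [-3.141, -0.038, 0.0]
ft_force: [-0.0, -0.3, 0.6]
width: 61.5
grasp_force: 0.0
```

>>> servo_tool:
  steps:
    - [[0,0,0.01],[0,0,0],0.4]
    - [[0,0,0.035],[0,0,0],0.4]
    - [[0,0,0.04],[0,0,0],0.6]
    - [[0,0,0.04],[0,0,0],1]
    - [[0,0,0.036],[0,0,0],1]
    - [[0,0,0],[0,0,0],1]
    - [[0,0,0],[0,0,0],1]
    - [[0,0,0],[0,0,0],1]

```text
t: 15.37
ee_pos: [425.0, -261.2, 143.8]
orientation: [3.141, 0.038, 0.0]
ft_force: [0.5, 0.8, -0.1]
width: 87.5
grasp_force: 0.0
```

```bash
python3 - <<'E'
from h import *
o=sensors.get_obs(); print(o["ee_pos"],o["orientation"],o["width"],o["ft_force"])
im=grab("wrist"); np.savez("w8.npz",**im)
H,S,V=[x.astype(int) for x in cv2.split(cv2.cvtColor(im["color"],cv2.COLOR_BGR2HSV))]; Z=cloud(im)[...,2]
rect(im,"blue",((H>100)&(H<135)&(S>120))|((Z>8)&(Z<60)),(205,100,310,235),4,15)
rect(im,"white",(S<80)&(V>90),(90,90,225,250),4)
rect(im,"block",(Z>33)&(Z<60),(205,100,310,245),43,3); cv2.imwrite("pics/w8.png",im["color"])
E
```

```text
[ 424.98632266 -261.16027869  143.78993835] [3.14127577e+00 3.83030426e-02 1.90018566e-04] 87.4636634766241 [ 0.5294193   0.7794293  -0.09801967]
blue [ 442.2 -264.4] [116.4  77.3] 1.4
white [ 421.6 -150.2] [150.1  84.6] 2.8
block [ 426.4 -262.3] [59.4 39.9] 1.4
```

View pics/w8.png

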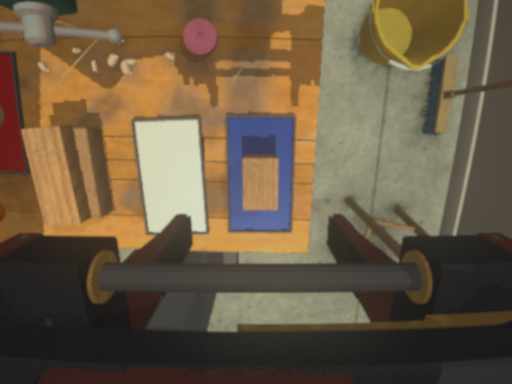

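The block is centred in the blue tray at (261,184). Back to the pile for the batten.

>>> servo_tool:
  steps:
    - [[0.0008,0.0329,0],[0,0,1],1]
    - [[0.0008,0.0329,0],[0,0,1],1]
    - [[0.0008,0.0329,0],[0,0,0.5],1]
    - [[0.0008,0.0329,0],[0,0,0],1]
    - [[0.0008,0.0329,0],[0,0,0],1]
    - [[0.0008,0.0329,0],[0,0,0],1]
    - [[0.0008,0.033,0],[0,0,0],1]
    - [[0,0,0],[0,0,0],1]

```text
t: 16.08
ee_pos: [429.2, -26.9, 142.0]
orientation: [-3.138, -0.113, 0.007]
ft_force: [0.4, 0.3, 0.4]
width: 87.3
grasp_force: 0.0
```

>>> servo_tool:
  steps:
    - [[0,0,0],[0,0,0],1]
    - [[0,0,0],[0,0,0],1]
    - [[0,0,0],[0,0,0],1]
    - [[0,0,0],[0,0,0],1]
    - [[0,0,0],[0,0,0],1]
    - [[0,0,0],[0,0,0],1]
    - [[0,0,0],[0,0,0],1]
    - [[0,0,0],[0,0,0],1]

```text
t: 16.75
ee_pos: [431.0, -31.4, 143.7]
orientation: [3.14, 0.106, 0.0]
ft_force: [0.4, 0.2, 0.2]
width: 88.1
grasp_force: 0.0
```

```bash
python3 - <<'E'
from h import *
o=sensors.get_obs(); print(o["ee_pos"],o["orientation"],o["width"])
im=grab("wrist"); np.savez("w9.npz",**im)
Z=cloud(im)[...,2]; b=(180,60,340,235)
rect(im,"batten",(Z>46)&(Z<62),b,54,3); rect(im,"sand",(Z>20)&(Z<62),b,32,3)
im=grab("top"); Z=cloud(im)[...,2]; rect(im,"battop",(Z>44)&(Z<62),(283,185,332,250),54,3)
E
```

```text
[430.98942108 -31.35308664 143.73342481] [3.13979885e+00 1.05622515e-01 2.13790193e-04] 88.05005499198407
batten [431.2 -31.6] [109.6  45.1] 4.7
sand [426.3 -33.8] [119.   67.5] 2.6
battop none
```

>>> servo_tool:
  steps:
    - [[0,-0.0005,-0.035],[0,0,0.8],1]
    - [[0,0,-0.035],[0,0,0],1]
    - [[0,0,-0.035],[0,0,0],1]
    - [[0,0,-0.02],[0,0,0],1]
    - [[0,0,-0.01],[0,0,0],1]
    - [[0,0,0],[0,0,0],1]
    - [[0,0,0],[0,0,0],1]
    - [[0,0,0],[0,0,0],1]

```text
t: 17.52
ee_pos: [432.0, -31.6, 9.7]
orientation: [3.139, 0.129, 0.003]
ft_force: [0.4, 0.0, 0.6]
width: 88.1
grasp_force: 0.0
```

>>> servo_tool:
  steps:
    - [[0,0,0],[0,0,0],-1]
    - [[0,0,0],[0,0,0],-1]
    - [[0,0,0],[0,0,0],-1]
    - [[0,0,0],[0,0,0],-1]
    - [[0,0,0],[0,0,0],-1]
    - [[0,0,0],[0,0,0],-1]
    - [[0,0,0],[0,0,0],-1]
    - [[0,0,0],[0,0,0],-1]

```text
t: 18.18
ee_pos: [430.9, -31.5, 8.7]
orientation: [3.139, 0.129, -0.0]
ft_force: [-0.5, -0.4, 3.4]
width: 44.6
grasp_force: 30.0
```

>>> servo_tool:
  steps:
    - [[0,0,0.01],[0,0,0],-1]
    - [[0,0,0.025],[0,0,0],-1]
    - [[0,0,0.025],[0,0,0],-1]
    - [[-0.0023,-0.0297,0],[0,0,-1],-1]
    - [[-0.0023,-0.0297,0],[0,0,-1.2],-1]
    - [[-0.0023,-0.0297,0],[0,0,0],-1]
    - [[-0.0023,-0.0296,0],[0,0,0],-1]
    - [[0,0,0],[0,0,0],-1]

```text
t: 18.85
ee_pos: [422.3, -154.0, 69.6]
orientation: [3.14, 0.064, 0.003]
ft_force: [0.8, -0.6, -1.2]
width: 44.7
grasp_force: 30.0
```

>>> servo_tool:
  steps:
    - [[0,0,0],[0,0,0],-1]
    - [[0,0,-0.03],[0,0,0],-1]
    - [[0,0,-0.03],[0,0,0],-1]
    - [[0,0,-0.015],[0,0,0],-1]
    - [[0,0,-0.008],[0,0,0],-1]
    - [[0,0,-0.005],[0,0,0],-1]
    - [[0,0,0],[0,0,0],-1]
    - [[0,0,0],[0,0,0],-1]

```text
t: 19.52
ee_pos: [422.2, -149.9, -18.8]
orientation: [3.141, 0.069, 0.001]
ft_force: [-0.3, -0.5, -0.5]
width: 45.1
grasp_force: 30.0
```

>>> servo_tool:
  steps:
    - [[0,0,-0.0007],[0,0,0],-1]
    - [[0,0,0],[0,0,0],0.3]
    - [[0,0,0],[0,0,0],0.4]
    - [[0,0,0],[0,0,0],0.4]
    - [[0,0,0],[0,0,0],0.4]
    - [[0,0,0],[0,0,0],0.4]
    - [[0,0,0],[0,0,0],0.4]
    - [[0,0,0],[0,0,0],0.4]

```text
t: 20.18
ee_pos: [421.8, -150.2, -20.0]
orientation: [-3.141, -0.068, -0.0]
ft_force: [0.1, 0.1, 0.6]
width: 61.3
grasp_force: 0.0
```

>>> servo_tool:
  steps:
    - [[0,0,0.01],[0,0,0],0.4]
    - [[0,0,0.035],[0,0,0],0.4]
    - [[0,0,0.04],[0,0,0],0.6]
    - [[0,0,0.04],[0,0,0],1]
    - [[0,0,0.035],[0,0,0],1]
    - [[0,0,0],[0,0,0],1]
    - [[0,0,0],[0,0,0],1]
    - [[0,0,0],[0,0,0],1]

```text
t: 20.85
ee_pos: [421.2, -150.0, 139.9]
orientation: [-3.141, -0.068, 0.0]
ft_force: [-0.4, -0.3, -0.1]
width: 87.8
grasp_force: 0.0
```

```bash
python3 - <<'E'
from h import *
o=sensors.get_obs(); print(o["ee_pos"],o["orientation"],o["width"],o["ft_force"])
im=grab("wrist"); np.savez("w10.npz",**im)
H,S,V=[x.astype(int) for x in cv2.split(cv2.cvtColor(im["color"],cv2.COLOR_BGR2HSV))]; Z=cloud(im)[...,2]
rect(im,"batten",(Z>15)&(Z<35),(200,80,320,240),25,3)
rect(im,"white",((S<80)&(V>90))|((Z>12)&(Z<35)),(205,90,315,240),4)
rect(im,"sand",(Z>20)&(Z<40),(60,80,200,235),32,3)
cv2.imwrite("pics/w10.png",im["color"])
E
```

```text
[ 421.22601635 -150.00805648  139.89956093] [-3.14081219e+00 -6.83329482e-02  1.17267875e-04] 87.78521400895684 [-0.37050579 -0.31833266 -0.12599811]
batten [ 422.2 -150.8] [108.6  44.9] 2.5
white [ 422.3 -150.3] [148.2  83.1] 2.7
sand [429.7 -35.3] [108.4  70.8] 2.7
```

View pics/w10.png

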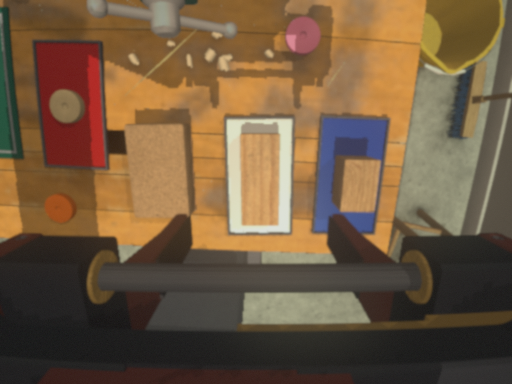

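The batten is centred and aligned in the white tray. The cork block is now exposed at (160,170). I'll go above it, and check whether the dark square beside it is flat.

>>> servo_tool:
  steps:
    - [[0.002,0.029,0],[0,0,0],1]
    - [[0.002,0.029,0],[0,0,0],1]
    - [[0.002,0.029,0],[0,0,0],1]
    - [[0.002,0.029,0],[0,0,0],1]
    - [[0,0,0],[0,0,0],1]
    - [[0,0,0],[0,0,0],1]
    - [[0,0,0],[0,0,0],1]
    - [[0,0,0],[0,0,0],1]

```text
t: 21.57
ee_pos: [429.2, -34.8, 139.2]
orientation: [-3.141, -0.067, 0.003]
ft_force: [0.1, 0.3, 0.3]
width: 87.7
grasp_force: 0.0
```

```bash
python3 - <<'E'
from h import *
o=sensors.get_obs(); print(o["ee_pos"],o["orientation"],o["width"],o["ft_force"])
im=grab("wrist"); np.savez("w11.npz",**im); P=cloud(im); Z=P[...,2]
rect(im,"sand",(Z>22)&(Z<40),(190,60,330,240),32,3)
V=im["color"].max(2); m=(V<50)&(Z<60)&(P[...,1]<45)&(P[...,1]>-10)&(P[...,0]>370)&(P[...,0]<520)
print(m.sum(), np.nanpercentile(P[m],[5,50,95],axis=0).round(1) if m.sum() else "")
cv2.imwrite("pics/w11.png",im["color"])
E
```

```text
[429.19265408 -34.84476209 139.18719591] [-3.14076230e+00 -6.71996384e-02  2.84171464e-03] 87.72357581195945 [0.12301749 0.30215937 0.26804618]
sand [429.6 -33.7] [109.6  67.5] 2.7
0
```

The dark square is a hole in the bench, so it's no obstacle. I'll grip the cork block.

>>> servo_tool:
  steps:
    - [[0,0.0005,-0.035],[0,0,0.2],1]
    - [[0,0,-0.035],[0,0,0],1]
    - [[0,0,-0.035],[0,0,0],1]
    - [[0,0,-0.035],[0,0,0],1]
    - [[0,0,-0.015],[0,0,0],1]
    - [[0,0,-0.006],[0,0,0],1]
    - [[0,0,0],[0,0,0],1]
    - [[0,0,0],[0,0,0],1]

```text
t: 22.28
ee_pos: [430.1, -34.2, -20.7]
orientation: [3.141, 0.072, 0.0]
ft_force: [-0.1, -0.1, 0.5]
width: 87.9
grasp_force: 0.0
```

>>> servo_tool:
  steps:
    - [[0,0,0],[0,0,0],-1]
    - [[0,0,0],[0,0,0],-1]
    - [[0,0,0],[0,0,0],-1]
    - [[0,0,0],[0,0,0],-1]
    - [[0,0,0],[0,0,0],-1]
    - [[0,0,0],[0,0,0],-1]
    - [[0,0,0],[0,0,0],-1]
    - [[0,0,0],[0,0,0],-1]

```text
t: 22.95
ee_pos: [430.7, -33.8, -20.0]
orientation: [3.14, 0.074, 0.003]
ft_force: [-0.4, 0.1, 8.0]
width: 68.8
grasp_force: 30.0
```

```bash
python3 - <<'E'
from h import *
im=dict(np.load("top0.npz")); H,S,V=[x.astype(int) for x in cv2.split(cv2.cvtColor(im["color"],cv2.COLOR_BGR2HSV))]
Z=cloud(im)[...,2]
m=(H>45)&(H<95)&(S>70)
rect(im,"mat",m|((Z>15)&(Z<60)),(105,145,250,216),3,9)
rect(im,"tape",((H>18)&(H<35)&(S>130)),(150,155,205,205),30)
im=dict(np.load("side0.npz")); H,S,V=[x.astype(int) for x in cv2.split(cv2.cvtColor(im["color"],cv2.COLOR_BGR2HSV))]
rect(im,"mat side",(H>45)&(H<95)&(S>70),(262,190,390,248),3,31)
E
```

```text
mat [525.7 334.4] [351.9 173. ] 89.1
tape [527.9 339.7] [75.9 76.9] 82.6
mat side [526.5 332.3] [356.3 178. ] 89.2
```

Gripped: 68.8 mm at 30 N. The mat's centre is at about (526, 333.5) with yaw -0.9°, so the free bay is at about (527.5, 450). I'll lift and carry high.

>>> servo_tool:
  steps:
    - [[0,0,0.01],[0,0,0],-1]
    - [[0,0,0.025],[0,0,0],-1]
    - [[0,0,0.04],[0,0,0],-1]
    - [[0,0,0.04],[0,0,0],-1]
    - [[0,0,0.005],[0,0,0],-1]
    - [[0,0,0],[0,0,0],-1]
    - [[0.0075,0.037,0],[0,0,-0.5],-1]
    - [[0.0075,0.037,0],[0,0,-0.5],-1]

```text
t: 23.62
ee_pos: [444.0, 39.8, 98.5]
orientation: [3.141, 0.039, -0.001]
ft_force: [1.3, -0.0, -1.2]
width: 68.2
grasp_force: 30.0
```

>>> servo_tool:
  steps:
    - [[0.0075,0.037,0],[0,0,-0.5],-1]
    - [[0.0075,0.037,0],[0,0,-0.5],-1]
    - [[0.0075,0.037,0],[0,0,-0.5],-1]
    - [[0.0075,0.037,0],[0,0,-0.5],-1]
    - [[0.0075,0.037,0],[0,0,-0.6],-1]
    - [[0.0075,0.037,0],[0,0,0],-1]
    - [[0.0075,0.037,0],[0,0,0],-1]
    - [[0.0075,0.037,0],[0,0,0],-1]

```text
t: 24.28
ee_pos: [503.5, 337.6, 96.8]
orientation: [3.14, -0.024, -0.004]
ft_force: [-0.5, -0.7, -0.2]
width: 68.0
grasp_force: 30.0
```

>>> servo_tool:
  steps:
    - [[0.0075,0.037,0],[0,0,0],-1]
    - [[0.0075,0.037,0],[0,0,0],-1]
    - [[0.0075,0.037,0],[0,0,0],-1]
    - [[0,0.002,0],[0,0,0],-1]
    - [[0,0,0],[0,0,0],-1]
    - [[0,0,0],[0,0,0],-1]
    - [[0,0,0],[0,0,0],-1]
    - [[0,0,0],[0,0,0],-1]

```text
t: 24.95
ee_pos: [526.9, 447.6, 98.4]
orientation: [3.14, -0.027, -0.002]
ft_force: [-0.7, 0.4, -0.4]
width: 68.5
grasp_force: 30.0
```

```bash
python3 - <<'E'
from h import *
o=sensors.get_obs(); print(o["ee_pos"],o["orientation"],o["width"],o["ft_force"],o["qpos"].round(2))
im=grab("wrist"); np.savez("w12.npz",**im); P=cloud(im); Z=P[...,2]
cv2.imwrite("pics/w12.png",im["color"])
H,S,V=[x.astype(int) for x in cv2.split(cv2.cvtColor(im["color"],cv2.COLOR_BGR2HSV))]
m=(H>45)&(H<95)&(S>70)&(abs(Z-3)<8); v,u=np.nonzero(m); p=P[m]; print(len(p), np.percentile(p,[1,99],axis=0).round(0))
E
```

```text
[526.85186741 447.57723682  98.36184792] [ 3.14028540e+00 -2.66772146e-02 -1.99290904e-03] 68.51452842776663 [-0.68967291  0.38937337 -0.38497808] [ 0.69  0.62  1.53 -0.    0.99  2.27]
12312 [[463. 168.   2.]
 [613. 499.   5.]]
```

View pics/w12.png

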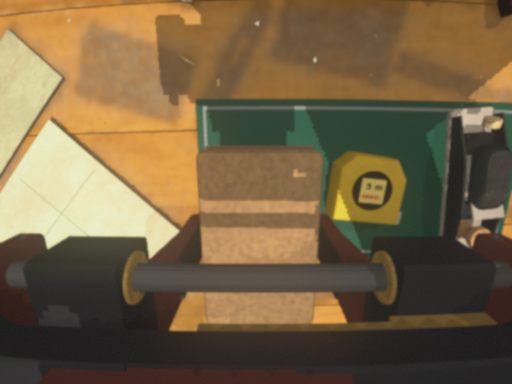

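The block is held at (262,230). The mat's left edge is at column ~200, its far edge at row ~100, and the tape is at (367,188). I'll fit the edges.

```bash
python3 - <<'E'
from h import *
im=dict(np.load("w12.npz")); P=cloud(im); Z=P[...,2]
H,S,V=[x.astype(int) for x in cv2.split(cv2.cvtColor(im["color"],cv2.COLOR_BGR2HSV))]
m=(H>45)&(H<95)&(S>70)
far=[(u,np.nonzero(m[85:130,u])[0][0]+85) for u in range(215,430,5)]
q=plane(im,far,3); k=np.polyfit(q[:,1],q[:,0],1); r=q[:,0]-np.polyval(k,q[:,1]); print("far edge x at y450",np.polyval(k,450).round(1),"slope deg",np.degrees(np.arctan(k[0])).round(2),r.std())
left=[(np.nonzero(m[v,180:240])[0][0]+180,v) for v in range(104,143,3)]
q=plane(im,left,3); print("left edge y",q[:,1].round(1), q[:,0].round(0))
t=(Z>20)&(Z<45)&(H>15)&(H<38)&(S>100); t[:, :322]=0; p=P[t]; print("tape",np.percentile(p,[1,50,99],axis=0).round(1))
rect(im,"sandtop",(Z>145)&(Z<175),(180,130,340,225),160.4,3)
E
```

```text
Traceback (most recent call last):
IndexError: index 0 is out of bounds for axis 0 with size 0
```

```bash
python3 - <<'E'
from h import *
im=dict(np.load("w12.npz")); P=cloud(im); Z=P[...,2]
H,S,V=[x.astype(int) for x in cv2.split(cv2.cvtColor(im["color"],cv2.COLOR_BGR2HSV))]
m=(H>45)&(H<98)&(S>60)
fst=lambda a:(np.nonzero(a)[0][0] if a.any() else -1)
far=[(u,85+fst(m[85:130,u])) for u in range(215,430,5) if m[85:130,u].any()]
q=plane(im,far,3); k=np.polyfit(q[:,1],q[:,0],1); r=q[:,0]-np.polyval(k,q[:,1]); q=q[abs(r)<3]; k=np.polyfit(q[:,1],q[:,0],1); print(len(far),len(q),"far edge x at y450",np.polyval(k,450).round(1),"slope deg",np.degrees(np.arctan(k[0])).round(2))
left=[(180+fst(m[v,180:240]),v) for v in range(104,143,3) if m[v,180:240].any()]
q=plane(im,left,3); print("left edge y",q[:,1].round(1), q[:,0].round(0))
t=(Z>20)&(Z<45)&(H>15)&(H<38)&(S>100); t[:, :322]=0; p=P[t]; print("tape",np.percentile(p,[1,50,99],axis=0).round(1))
rect(im,"sandtop",(Z>140)&(Z<175),(180,130,340,225),98.4+52.5,3)
E
```

```text
43 43 far edge x at y450 617.0 slope deg 1.02
left edge y [509.7 509.9 510.1 510.3 509.4 509.6 509.8 510.  510.2 510.4 510.7 509.8
 510. ] [614. 611. 608. 605. 602. 599. 596. 593. 590. 587. 584. 581. 578.]
tape [[494.2 220.   21.7]
 [530.9 342.6  39.3]
 [596.1 375.   41.7]]
sandtop [560.7 447. ] [83.5 41.4] 89.0
```

The bay target checks out: mat centre x 527, yaw -1.0°, edge at y≈511 and tape up to y≈380. The commanded (527.3, 449.3) leaves over 25 mm on each side. I'll lower.

>>> servo_tool:
  steps:
    - [[0,0,-0.035],[0,0,0],-1]
    - [[0,0,-0.035],[0,0,0],-1]
    - [[0,0,-0.025],[0,0,0],-1]
    - [[0,0,-0.012],[0,0,0],-1]
    - [[0,0,-0.006],[0,0,0],-1]
    - [[0,0,-0.003],[0,0,0],-1]
    - [[0,0,0],[0,0,0],-1]
    - [[0,0,0],[0,0,0],-1]

```text
t: 25.67
ee_pos: [528.5, 450.1, -15.3]
orientation: [-3.14, 0.025, -0.003]
ft_force: [0.5, 0.5, 0.3]
width: 68.3
grasp_force: 30.0
```

>>> servo_tool:
  steps:
    - [[0,0,-0.001],[0,0,0],-1]
    - [[0,0,-0.001],[0,0,0],-1]
    - [[0,0,0],[0,0,0],-1]
    - [[0,0,0],[0,0,0],-1]
    - [[0,0,0],[0,0,0],-1]
    - [[0,0,0],[0,0,0],-1]
    - [[0,0,0],[0,0,0],-1]
    - [[0,0,0],[0,0,0],-1]

```text
t: 26.33
ee_pos: [528.3, 450.1, -17.0]
orientation: [-3.14, 0.025, -0.003]
ft_force: [-1.4, -0.7, 7.3]
width: 68.5
grasp_force: 30.0
```

Contact at 7 N. I'll release and retreat.

>>> servo_tool:
  steps:
    - [[0,0,0],[0,0,0],0.65]
    - [[0,0,0],[0,0,0],0.75]
    - [[0,0,0],[0,0,0],0.75]
    - [[0,0,0],[0,0,0],0.75]
    - [[0,0,0],[0,0,0],0.75]
    - [[0,0,0],[0,0,0],0.75]
    - [[0,0,0],[0,0,0],0.75]
    - [[0,0,0],[0,0,0],0.75]

```text
t: 27.0
ee_pos: [527.2, 449.3, -19.1]
orientation: [3.141, -0.025, -0.0]
ft_force: [-0.7, 0.1, 0.4]
width: 76.6
grasp_force: 0.0
```

>>> servo_tool:
  steps:
    - [[0,0,0.01],[0,0,0],0.75]
    - [[0,0,0.035],[0,0,0],0.75]
    - [[0,0,0.04],[0,0,0],0.75]
    - [[0,0,0.04],[0,0,0],0.75]
    - [[0,0,0.04],[0,0,0],0.75]
    - [[0,0,0.02],[0,0,0],0.75]
    - [[0,0,0],[0,0,0],0.75]
    - [[0,0,0],[0,0,0],0.75]

```text
t: 27.67
ee_pos: [527.9, 449.8, 168.3]
orientation: [-3.139, 0.025, -0.004]
ft_force: [-0.2, 0.2, 0.0]
width: 77.0
grasp_force: 0.0
```

```bash
python3 - <<'E'
from h import *
o=sensors.get_obs(); print(o["ee_pos"],o["width"],o["ft_force"])
im=grab("wrist"); P=cloud(im); Z=P[...,2]
H,S,V=[x.astype(int) for x in cv2.split(cv2.cvtColor(im["color"],cv2.COLOR_BGR2HSV))]
rect(im,"sand",(Z>24)&(Z<45)&((H<18)|(S<140)),(190,90,325,240),35,3)
cv2.imwrite("pics/w13.png",im["color"])
im=grab("side"); cv2.imwrite("pics/side2.png",cv2.resize(im["color"],(768,576)))
E
```

```text
[527.93273228 449.83293559 168.25366208] 77.03418036827982 [-0.18479414  0.21681265  0.03021662]
sand [527.4 449.5] [ 67.5 108.4] 89.1
```

View pics/w13.png

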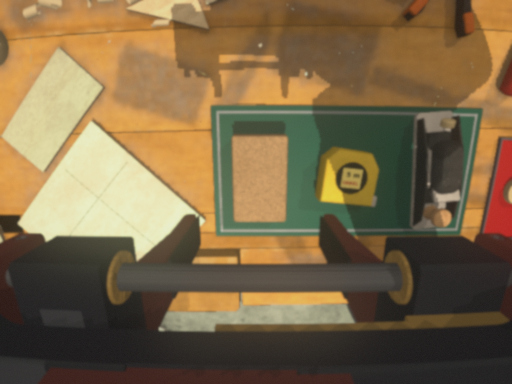

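View pics/side2.png

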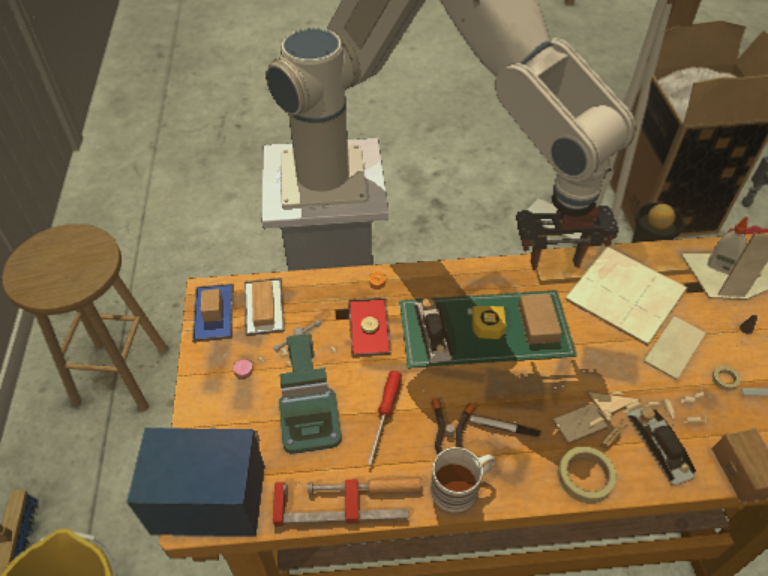

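The wrist view shows the cork block square on the mat at (260,178), clear of the tape at (350,177) and the plane at (437,170). The side view shows the disc at (370,324), the block at (211,305) and the batten at (263,303), each centred in its tray.

```bash
python3 -c "from workcell import close_job; print(close_job())"
```

```text
the job is handed in; nothing more can be done
None
```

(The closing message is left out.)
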